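Dock the inspection torch in its keyed charging ring

ROBOT

A 7-joint arm with a two-finger parallel gripper is mounted at the origin on the work surface. World frame = base frame: x ahead of the robot, y to its left, z up, the work surface at z = 0. Lengths are in m, angles in rad, forces in N, time in s.
With the tool pointing down it reaches from about 0.425 to 0.875 m from the base axis. Payload 4.7 kg.
Tool frame: the origin (TCP) lies between the finger pads; the fingertips stand 11 mm ahead of it and the grasp point (between the pads) lies 8 mm behind it; z points along the fingers, y is the direction in which the jaws open and shut (so a half turn about z gives the same grasp; the last joint's range is limited). The gripper opens to 87 mm and grips with 3 to 60 N. Pads are 19 mm wide; open, the fingers measure 117 mm over their backs; the gripper's body (75 mm by 190 mm) begins 51 mm behind the grasp point.
Start: joints at [-1.174, 0.321, -0.07, 1.45, 0.023, 1.371, -0.057], TCP at [0.243, 0.603, 0.234] pointing down, gripper open.
Joint ranges: [-2.86, 2.86], [-0.3, 2.09], [-1.38, 1.24], [0.06, 2.45], [-1.56, 4.7], [0.09, 2.05], [-2.69, 2.69]. Speed limits (rad/s): [2.57, 2.57, 3.14, 3.14, 3.14, 3.14, 3.14].

INTERFACE

Orientations are given as a rotation vector (axis times angle).
In Python, from bench import ctrl gives the robot as it stands.
- The arm moves only by the tool servo_tool, never from a script. Its argument "series" is a list of rows, each an object with "travel": the shift along the tool's x, y, z in m, a list of three; "angular": the turn, a rotation vector about the tool's x, y, z in rad, a list of three. A call has 1 to 5 rows; each row shifts and turns the commanded pose from where the row before left it, along the tool's axes as they then stand; what a row does not reach is not made up. A row lasts 1/10 s, in which the tool goes at most 50 mm and 8.59 degrees, less where a joint would pass 70% of its speed; a pose out of reach is approached as far as the arm can. A call with a gripper value outside its range is refused whole. "claw" is the finger opening in m, from 0 to 0.087, set as the call begins (left out, the last holds). The fingers move at their own pace and stop on an object; "squeeze" is the grip in N (left out, the last holds). Time passes only in rows, so rows that do not move let the fingers close. It gives the time, the measured TCP pose, the force and the opening at its end, in the units of the state.
- ctrl.get_state(): the state, without advancing time (a new reading comes with each control period).
- ctrl.get_image(name): name is "scene" or "top" or "wrist"; returns the picture (400x640x3 uint8, red, green, blue); there is no depth.
- ctrl.calibration(name): a dict with "fx", "fy", "cx", "cy" (pixels), "rvec" (rotation vector, rad) and "tvec" (3), from world to camera coordinates, as OpenCV has them. Camera axes: x right, y down, z forward; pixel columns grow to the right and rows downward; lengths in m; the calibration is good to about 2 mm. A picture is of the moment at which its call begins: read the wrist's pose just before it. calibration takes no time and is no camera call; for the wrist camera it gives the pose at the moment of the call.
- ctrl.close_job(): hands the job in, once; it reports no verdict.
The state is a dict: "time": time; "joint_positions": joint angles; "qd": joint speeds; "joint_torque": joint torques, N m; "position": TCP position; "tool_rot": TCP orientation; "ft_force": force on the tool from outside, world axes, zero at the start; "torque": the same for the moment, N m; "grip_width": opening from 0.0 (shut) to 1.0 (fully open).
Only numpy, scipy, OpenCV 4.12 (cv2) and the standard library are available. Lean on these libraries where they do the work, as an engineer would, in place of code of your own. Each camera call takes 0.05 s, during which the arm holds its last target.

TASK

Lift the blue-headed torch out of the drying rack and lower it handle-first through the ring of the white charging stand; the sleeve under the ring has a notch left at an unknown angle, so turn the torch under light pressure until its yellow rib finds the notch. Then lower it by hand until its head rests fully on the ring and only then let go: never drop it in, never press or twist hard (25 N is too much), and leave the other things where they are.

Things in the scene. Friction and masses are not known exactly. Their poses are not given: they have to be found in the camera images.
- torch_head (a point): Centre of the torch's square blue head (42 x 42 mm, 50 mm tall), the place to grip; torch upright, z up along its axis, foot of the handle 128 mm below. Two head faces look to +x and -x: in the rack grip those, as the neighbours stand along the rack's y. A yellow tick on the head's top marks the +x side, where the rib is. About 0.2 kg.
- torch: The same torch, 153 mm long; origin on its axis at the shoulder, the underside of a 50 mm flange (8 mm thick), 33 mm below torch_head; same axes. Below it a black round handle, 26 mm diameter, 95 mm long, tapered to 16 mm over the last 9 mm. A yellow rib 6 mm wide stands on the handle towards +x, out to 17 mm from the axis, from 8 to 30 mm below the shoulder.
- ring_top (a point): Centre of the top face of the charging stand's fixed aluminium ring, 125 mm above the bench; z up. Bore 40 mm, outside 68 mm, 6 mm thick; nothing of the stand is higher. With the rib resting on the sleeve beneath, the shoulder is 22 mm above the ring (torch_head 55 mm above this point); when home the shoulder lies on the ring (torch_head 33 mm above).
- sleeve_top (a point): Middle of the top of the copper sleeve under the ring (20 mm tall, bore 30 mm, one notch 9 mm wide, deep enough for the rib, open top to bottom). It springs straight down up to 8 mm (2 N to start, +0.5 N per mm), then a hard stop. The notch points along this point's +x turned counter-clockwise (seen from above) by an unknown 0.15 to 1.45 rad, not reported. Stiff to turn (0.5 N m).
- stand: The white charging stand carrying the ring: base 120 x 130 x 12 mm, fixed to the bench, two columns at its y = +-47 mm; origin at the centre of the underside.
- rack: Fixed aluminium drying rack, 80 mm (x) by 290 mm (y), top plate 120 mm above the bench with three holes of 38 mm along its y at -95, 0 and 95 mm; torch, stirrer and probe hang in it by their flanges in any order. Origin at the centre of the underside.
- stirrer: White round-headed stirring tool in the rack, to be left; origin on its axis at the underside of its 50 mm flange, head top 40 mm above it (160 mm above the bench).
- probe: Orange round-headed temperature probe in the rack, to be left; origin on its axis at the underside of its 48 mm flange, head top 36 mm above it.
- medium_bottle: Amber bottle, 56 mm diameter, 110 mm tall, bystander; origin under its centre.
- tip_box: Green box 85 x 120 x 60 mm, bystander; origin under its centre.
- beaker: White cup, 70 mm diameter, 80 mm tall, bystander; origin under its centre.
- dish: Lidded culture dish, 94 mm diameter, 16 mm tall, bystander; origin under its centre.
- timer: White timer 60 x 80 x 20 mm, bystander; origin under its centre.
Mind the look-alikes: they are no part of the job. Leave any red look-alike of the torch alone.

How it is judged:
By the outcome, as a careful person would: the job done as asked, in the order asked, and still so for the second after the job is handed in, with the robot touching nothing.
It also fails if it takes over 69 s, if anything falls off the work surface, if the arm or the gripper's body presses on something with over 40 N, if the wrist force passes 120 N, or if a joint passes its speed limit or range.

## Working session

There is one attempt and no reset: what is moved stays moved. The work goes in short steps, Python scripts to look and compute and a tool call to move; the robot and the scene stay as the last step left them, time stands still between calls to the robot, and variables do not carry over. Pictures are saved under pics/ and viewed, and the job is handed in when it is done.

Besides the shell and the picture viewer there is one more tool, called after "Emit:" by a JSON object that holds its "op" and its "data", one argument or row to a line. servo_tool: Moves the arm, as the interface text tells. Its arguments: {"type":"object","properties":{"series":{"type":"array","items":{"type":"object","properties":{"travel":{"type":"array","items":{"type":"number"}},"angular":{"type":"array","items":{"type":"number"}}}}},"claw":{"type":"number"},"squeeze":{"type":"number"}},"required":["series"]}

```bash
ls; mkdir -p pics; python3 - <<'E'
from bench import ctrl
import cv2
print(ctrl.get_state())
for n in ["scene","top","wrist"]:
    print(n,ctrl.calibration(n))
    cv2.imwrite(f"pics/{n}0.png",ctrl.get_image(n)[:,:,::-1])
E
```

```text
pics
{'time': 0.0, 'joint_positions': array([-1.1739177 ,  0.32181687, -0.07004984,  1.45166642,  0.02261447,
        1.37080948, -0.05691145]), 'qd': array([-0.0005307 , -0.00207583, -0.00101167,  0.00116964, -0.00044113,
        0.00169801,  0.0003729 ]), 'joint_torque': array([-3.50086236e-05, -4.91299975e+01, -4.04041819e-01, -3.12521768e+01,
       -6.39515393e-02,  4.39902884e-02,  1.88663735e-04]), 'position': array([0.24264587, 0.60243657, 0.23246952]), 'tool_rot': array([-5.97574446e-01, -3.08398814e+00,  2.98214723e-03]), 'ft_force': array([-0.08831258, -0.21495335, -0.02898486]), 'torque': array([0.00597763, 0.06709457, 0.00488886]), 'grip_width': 0.9966038686653063}
scene {'fx': 388.93570699051486, 'fy': 388.93570699051486, 'cx': 317.4647723214531, 'cy': 205.49670189599007, 'rvec': array([ 1.55797446,  1.93604077, -0.84259126]), 'tvec': array([ 0.16827668, -0.30340779,  1.64472784])}
top {'fx': 447.2428184534749, 'fy': 447.2428184534749, 'cx': 312.5061334551745, 'cy': 204.35836193241985, 'rvec': array([ 2.15363901, -2.12804347,  0.18280243]), 'tvec': array([-0.06366903,  0.61422971,  1.17219296])}
wrist {'fx': 358.78262398390063, 'fy': 358.78262398390063, 'cx': 317.9547637247778, 'cy': 191.91034008601494, 'rvec': array([-2.3954984 , -1.61847401, -0.23272882]), 'tvec': array([-0.64833793, -0.03534556,  0.39164797])}
```

View pics/scene0.png

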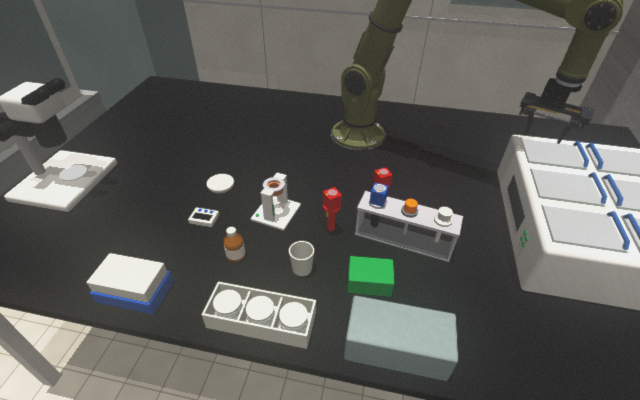

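View pics/top0.png

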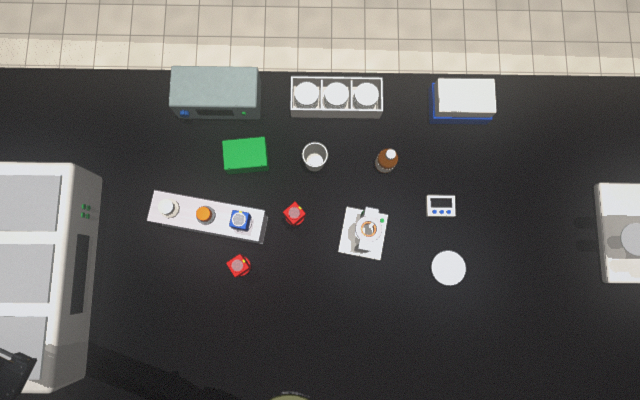

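View pics/wrist0.png

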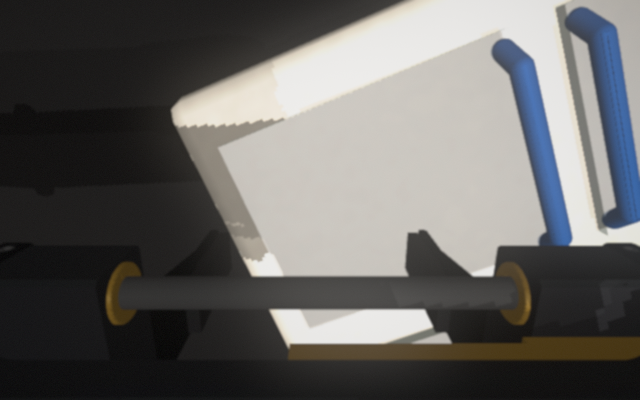

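The candidates for the torch are the blue head in the rack at top (240,220) / scene (379,195), and the red look-alikes at top (294,213) and (238,265). I choose the blue one and check it in a close crop, along with the stand.

```bash
cat > h.py <<'E'
import numpy as np, cv2
from scipy.spatial.transform import Rotation as R
from bench import ctrl
def ray(cal,uv):
    Rm=R.from_rotvec(cal['rvec']).as_matrix(); o=-Rm.T@cal['tvec']
    d=Rm.T@np.array([(uv[0]-cal['cx'])/cal['fx'],(uv[1]-cal['cy'])/cal['fy'],1.]); return o,d
def onz(cal,uv,z):
    o,d=ray(cal,uv); return o+d*(z-o[2])/d[2]
def proj(cal,P):
    Rm=R.from_rotvec(cal['rvec']).as_matrix(); p=Rm@np.array(P)+cal['tvec']
    return np.array([cal['fx']*p[0]/p[2]+cal['cx'],cal['fy']*p[1]/p[2]+cal['cy']])
E
python3 - <<'E'
from h import *
t=cv2.imread('pics/top0.png'); s=cv2.imread('pics/scene0.png')
a=cv2.resize(t[185:265,140:280],None,fx=5,fy=5,interpolation=cv2.INTER_CUBIC)
cv2.imwrite('pics/c1.png',a[:600])
cv2.imwrite('pics/c2.png',cv2.resize(t[195:270,330:400],None,fx=8,fy=8,interpolation=cv2.INTER_CUBIC))
c=ctrl.calibration('top')
hsv=cv2.cvtColor(t,cv2.COLOR_BGR2HSV)
print('cam', -R.from_rotvec(c['rvec']).as_matrix().T@c['tvec'])
for n,uv,z in [('torch',(240,220),.178),('ring',(369,229),.125),('orange',(204,214),.156),('white',(168,208),.16)]:
    print(n,onz(c,uv,z))
E
```

```text
cam [ 0.41785104 -0.04716746  1.2564012 ]
torch [0.55337219 0.12008793 0.178     ]
ring [ 0.5410386  -0.20015204  0.125     ]
orange [0.57001018 0.2131499  0.156     ]
white [0.58331909 0.30178066 0.16      ]
```

View pics/c1.png

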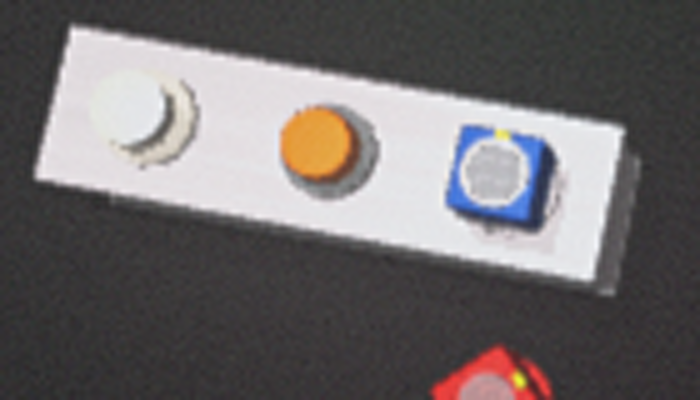

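View pics/c2.png

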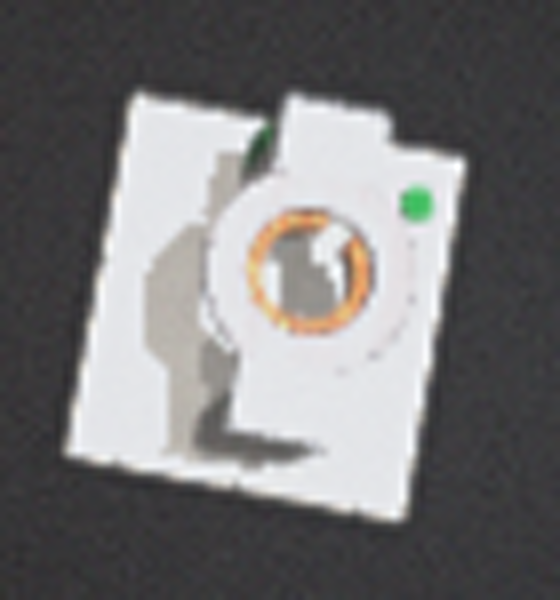

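The crop shows the blue square head with its yellow tick up-image (+x) at top (239,219). The stand ring is at about (369,229), with a white patch at its upper right that may be the notch. Next I work out the poses.

```bash
python3 - <<'E'
from h import *
c=ctrl.calibration('top')
t=cv2.imread('pics/top0.png'); hsv=cv2.cvtColor(t,cv2.COLOR_BGR2HSV)
f=lambda p:(140+p[0]/5-.4,185+p[1]/5-.4); g=lambda p:(330+p[0]/8-.44,195+p[1]/8-.44)
rk=[onz(c,f(p),.12)[:2] for p in [(72,25),(625,127),(595,282),(35,178)]]
print('rack',np.round(rk,4),np.mean(rk,0)); 
v=(rk[0]-rk[1]+rk[3]-rk[2]); print('rack y yaw-90',np.arctan2(v[1],v[0])-np.pi/2, np.linalg.norm(v)/2)
st=[onz(c,g(p),.012)[:2] for p in [(135,95),(465,155),(408,520),(68,458)]]
print('stand',np.round(st,4),np.mean(st,0)); v=st[1]-st[0]+st[2]-st[3]; print('x yaw',np.arctan2(v[1],v[0]),np.linalg.norm(v)/2)
print('torch',onz(c,f((495,172)),.178),'tick',onz(c,f((502,133)),.178)); print('ring',onz(c,g((310,272)),.125),'patch',onz(c,g((330,238)),.1))
# blue mask
m=cv2.inRange(hsv,(105,120,60),(130,255,255)); m[:,:225]=0;m[:,260:]=0;m[:200]=0;m[240:]=0
s=ctrl.get_state(); print(R.from_rotvec(s['tool_rot']).as_matrix().round(3))
w=ctrl.calibration('wrist'); Rm=R.from_rotvec(w['rvec']).as_matrix(); o=-Rm.T@w['tvec']
T=R.from_rotvec(s['tool_rot']).as_matrix(); print('cam in tool',T.T@(o-s['position'])); print('cam axes in tool\n',(T.T@Rm.T).round(3))
sc=ctrl.calibration('scene'); simg=cv2.imread('pics/scene0.png')
cv2.imwrite('pics/c3.png',cv2.resize(simg[170:240,310:470],None,fx=5,fy=5,interpolation=cv2.INTER_CUBIC))
cv2.imwrite('pics/c4.png',cv2.resize(simg[165:235,240:310],None,fx=8,fy=8,interpolation=cv2.INTER_CUBIC))
E
```

```text
rack [[0.6369 0.3535]
 [0.5873 0.067 ]
 [0.5076 0.08  ]
 [0.5572 0.3669]] [0.57224092 0.21686221]
rack y yaw-90 -0.17132502103359837 0.2910281544731613
stand [[ 0.6165 -0.1523]
 [ 0.5966 -0.2685]
 [ 0.4688 -0.2467]
 [ 0.4888 -0.129 ]] [ 0.54264412 -0.19910758]
x yaw -1.7397053103862448 0.11861906151831095
torch [0.55577385 0.12357079 0.178     ] tick [0.57493836 0.12089216 0.178     ]
ring [ 0.54214139 -0.19840504  0.125     ] patch [ 0.55608584 -0.20836436  0.1       ]
[[-0.928  0.374 -0.   ]
 [ 0.374  0.928 -0.001]
 [-0.    -0.001 -1.   ]]
cam in tool [ 0.07800452 -0.00040575 -0.15111553]
cam axes in tool
 [[-0.    -0.958 -0.286]
 [ 1.     0.    -0.001]
 [ 0.001 -0.286  0.958]]
```

View pics/c3.png

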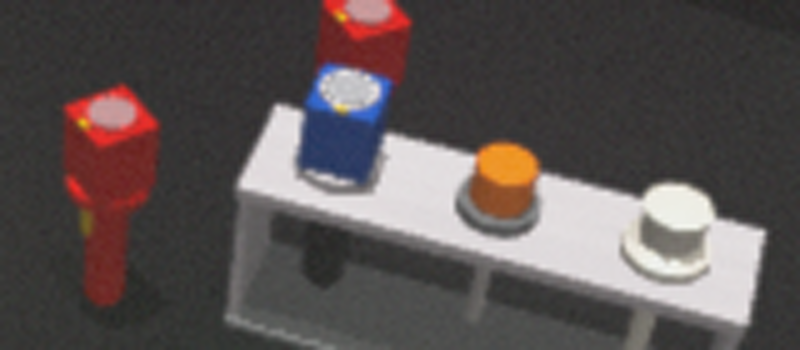

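View pics/c4.png

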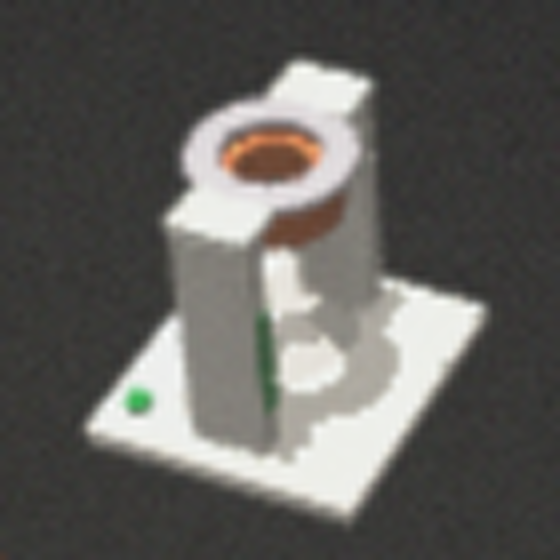

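Emit:
{"op": "servo_tool", "data": {
  "series": [
    {"travel": [0,0,-0.04],"angular": [0,0,0]},
    {"travel": [0,0,-0.04],"angular": [0,0,0]},
    {"travel": [0,-0.02,-0.02],"angular": [0,0,0.135]},
    {"travel": [0,0,0],"angular": [0,0,0.135]},
    {"travel": [0,0,0],"angular": [0,0,0.135]}
  ],
  "claw": 0.087
}}

```text
time: 0.65
position: [0.2354, 0.5844, 0.3348]
tool_rot: [-1.214, -2.898, -0.003]
ft_force: [-0.0, 0.8, -0.7]
grip_width: 1.0
```

Emit:
{"op": "servo_tool", "data": {
  "series": [
    {"travel": [0,0,0],"angular": [0,0,0.135]},
    {"travel": [0,0,0],"angular": [0,0,0.135]},
    {"travel": [0,0,0],"angular": [0,0,0.135]},
    {"travel": [0,0,0],"angular": [0,0,0.135]},
    {"travel": [0,0,0],"angular": [0,0,0.135]}
  ]
}}

```text
time: 1.15
position: [0.2353, 0.5843, 0.3331]
tool_rot: [2.105, 2.332, -0.001]
ft_force: [-0.2, -0.3, 0.1]
grip_width: 1.004
```

```bash
cat >> h.py <<'E'
def rel(target, yang):
    "target TCP xyz, tool y axis world angle; prints travel in tool axes (current frame) and turn needed"
    s=ctrl.get_state(); T=R.from_rotvec(s['tool_rot']).as_matrix()
    d=T.T@(np.array(target)-s['position'])
    y=np.array([np.cos(yang),np.sin(yang),0]); z=np.array([0,0,-1.]); G=np.column_stack([np.cross(y,z),y,z])
    e=R.from_matrix(T.T@G).as_rotvec()
    print('t',s['time'],'pos',s['position'].round(4),'yang',np.arctan2(T[1,1],T[0,1]).round(4),'F',s['ft_force'].round(2),'M',s['torque'].round(3),'gw',s['grip_width'].round(3))
    print('travel(tool)',d.round(4),'turn',e.round(4)); return d,e
E
python3 - <<'E'
from h import *
rel((0.535,-0.24,0.33),-0.17)
E
```

```text
Traceback (most recent call last):
  File "h.py", line 18, in rel
    print('t',s['time'],'pos',s['position'].round(4),'yang',np.arctan2(T[1,1],T[0,1]).round(4),'F',s['ft_force'].round(2),'M',s['torque'].round(3),'gw',s['grip_width'].round(3))
                                                                                                                                                        ^^^^^^^^^^^^^^^^^^^^^
AttributeError: 'float' object has no attribute 'round'
```

```bash
sed -i "s/s\['grip_width'\].round(3)/round(s['grip_width'],3)/" h.py
python3 - <<'E'
from h import *
rel((0.535,-0.24,0.33),-0.17)
E
```

```text
t 1.15 pos [0.2353 0.5843 0.3331] yang 0.1025 F [-0.17 -0.29  0.15] M [-0.019  0.004  0.004] gw 1.004
travel(tool) [-0.8506  0.2138  0.0036] turn [-2.000e-04  7.000e-04  2.725e-01]
```

Emit:
{"op": "servo_tool", "data": {
  "series": [
    {"travel": [0,0,0],"angular": [0,0,0.136]},
    {"travel": [0,0,0],"angular": [0,0,0.136]},
    {"travel": [-0.02,0.045,0],"angular": [0,0,0]},
    {"travel": [-0.02,0.045,0],"angular": [0,0,0]},
    {"travel": [-0.02,0.045,0],"angular": [0,0,0]}
  ]
}}

```text
time: 1.65
position: [0.3596, 0.5022, 0.3332]
tool_rot: [2.394, 2.033, -0.0]
ft_force: [0.9, 0.0, 0.0]
grip_width: 0.997
```

Emit:
{"op": "servo_tool", "data": {
  "series": [
    {"travel": [-0.02,0.045,0]},
    {"travel": [-0.02,0.045,0]},
    {"travel": [-0.047,0.015,0]},
    {"travel": [-0.047,0.015,0]},
    {"travel": [-0.047,0.015,0]}
  ]
}}

```text
$.series[0]: bad value
```

Emit:
{"op": "servo_tool", "data": {
  "series": [
    {"travel": [-0.047,0.015,0]},
    {"travel": [-0.047,0.015,0]},
    {"travel": [-0.047,0.015,0]},
    {"travel": [-0.047,0.015,0]},
    {"travel": [-0.047,0.015,0]}
  ]
}}

```text
$.series[0]: bad value
```

Emit:
{"op": "servo_tool", "data": {
  "series": [
    {"travel": [-0.047,0.015,0]},
    {"travel": [-0.047,0.015,0]},
    {"travel": [-0.047,0.015,0]},
    {"travel": [-0.047,0.015,0]},
    {"travel": [-0.047,0.015,0]}
  ]
}}

```text
$.series[0]: bad value
```

```bash

python3 - <<'E'
from h import *
rel((0.535,-0.24,0.33),-0.17)
im=ctrl.get_image('wrist')
c=ctrl.calibration('wrist'); print(proj(c,(.542,-.199,.125)))
cv2.imwrite('pics/w1.png',im[:,:,::-1])
E
```

```text
t 1.65 pos [0.3596 0.5022 0.3332] yang -0.1627 F [0.94 0.01 0.04] M [-0.142  0.037  0.009] gw 0.997
travel(tool) [-0.704   0.2932  0.0036] turn [0.0001 0.0004 0.0073]
[504.26432742 574.42724225]
```

View pics/w1.png

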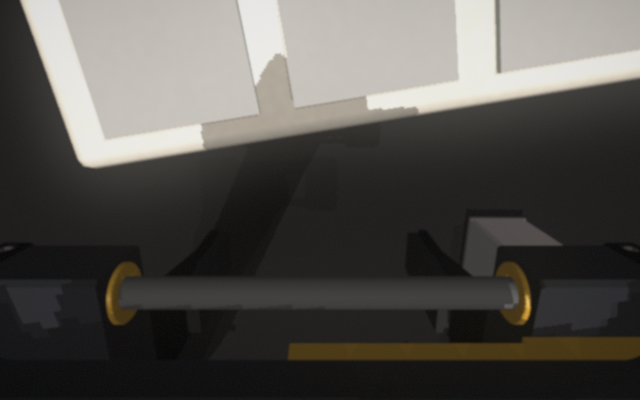

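The rows need both fields. That picture shows only the machine, because the arm had not arrived. I continue the move.

Emit:
{"op": "servo_tool", "data": {
  "series": [
    {"travel": [-0.045,0.02,0],"angular": [0,0,0]},
    {"travel": [-0.045,0.02,0],"angular": [0,0,0]},
    {"travel": [-0.045,0.02,0],"angular": [0,0,0]},
    {"travel": [-0.045,0.02,0],"angular": [0,0,0]},
    {"travel": [-0.045,0.02,0],"angular": [0,0,0]}
  ]
}}

```text
time: 2.2
position: [0.4207, 0.2629, 0.3334]
tool_rot: [-2.396, -2.032, -0.0]
ft_force: [0.7, 0.6, -0.2]
grip_width: 0.998
```

Emit:
{"op": "servo_tool", "data": {
  "series": [
    {"travel": [-0.045,0.02,0],"angular": [0,0,0]},
    {"travel": [-0.045,0.02,0],"angular": [0,0,0]},
    {"travel": [-0.045,0.02,0],"angular": [0,0,0]},
    {"travel": [-0.045,0.02,0],"angular": [0,0,0]},
    {"travel": [-0.045,0.02,0],"angular": [0,0,0]}
  ]
}}

```text
time: 2.7
position: [0.4825, 0.0247, 0.3336]
tool_rot: [-2.396, -2.032, -0.001]
ft_force: [1.0, 0.3, 0.7]
grip_width: 1.001
```

Emit:
{"op": "servo_tool", "data": {
  "series": [
    {"travel": [-0.045,0.02,0],"angular": [0,0,0]},
    {"travel": [-0.045,0.02,0],"angular": [0,0,0]},
    {"travel": [-0.045,0.015,0],"angular": [0,0,0]},
    {"travel": [-0.045,0.01,0],"angular": [0,0,0]},
    {"travel": [-0.045,0.01,0],"angular": [0,0,0]}
  ]
}}

```text
time: 3.2
position: [0.5198, -0.2092, 0.3336]
tool_rot: [2.395, 2.033, 0.001]
ft_force: [1.1, 0.2, -0.2]
grip_width: 1.002
```

```bash

python3 - <<'E'
from h import *
rel((0.535,-0.24,0.33),-0.17)
im=ctrl.get_image('wrist')
c=ctrl.calibration('wrist'); print(proj(c,(.542,-.199,.125)))
cv2.imwrite('pics/w2.png',im[:,:,::-1])
E
```

```text
t 3.2 pos [ 0.5198 -0.2092  0.3336] yang -0.1635 F [ 1.11  0.18 -0.15] M [-0.112 -0.015  0.016] gw 1.002
travel(tool) [-0.0279  0.0201  0.0036] turn [ 0.0005 -0.0004  0.0065]
[337.76213786 139.78522295]
```

View pics/w2.png

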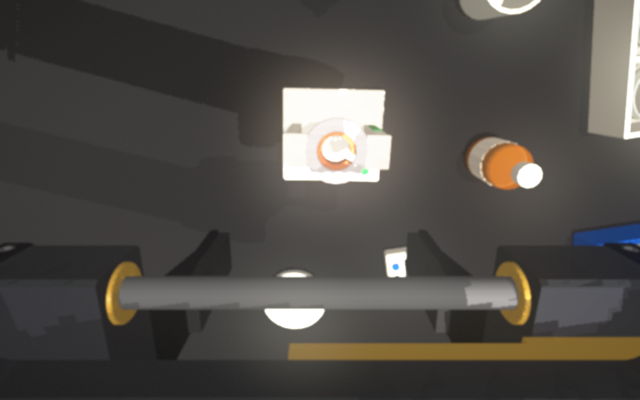

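The stand is visible with its ring at (337,150). The arm was still settling, so I take a settled picture and crop it.

```bash

python3 - <<'E'
from h import *
for i in range(2):
    c=ctrl.calibration('wrist'); im=ctrl.get_image('wrist')
print(proj(c,(.542,-.199,.125)), ctrl.get_state()['position'])
cv2.imwrite('pics/w3.png',im[:,:,::-1]); np.savez('w3.npz',**c)
u,v=345,145
cv2.imwrite('pics/w3c.png',cv2.resize(im[v-35:v+35,u-45:u+45,::-1],None,fx=8,fy=8,interpolation=cv2.INTER_CUBIC))
E
```

```text
[338.5471358  143.18426562] [ 0.51856166 -0.21167558  0.3333925 ]
```

View pics/w3c.png

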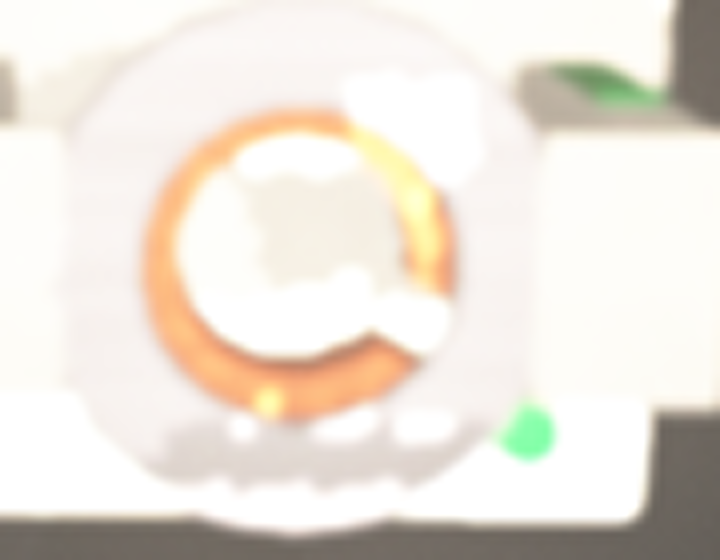

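```bash

python3 - <<'E'
from h import *
c=dict(np.load('w3.npz'))
g=lambda p:(300+p[0]/8-.44,110+p[1]/8-.44)
cen=onz(c,g((300,262)),.125); print('bore c',cen)
print('outer mid',onz(c,g((302,262)),.125), [onz(c,g(p),.125)[:2] for p in [(65,250),(540,250),(300,3)]])
im=cv2.imread('pics/w3.png')
S=onz(c,g((291,262)),.117); print('sleeve bore c',S, onz(c,g((178,250)),.117),onz(c,g((408,250)),.117))
for p in [(418,325),(432,320),(378,335),(412,358),(440,295)]:
    P=onz(c,g(p),.117); 
    for C in (S,cen): 
        d=P-C; print(p,np.hypot(d[0],d[1]).round(4),np.arctan2(d[1],d[0]).round(3),end=' | ')
    print()
# top cam check
E
```

```text
bore c [ 0.54066893 -0.19786772  0.125     ]
outer mid [ 0.54091622 -0.19791172  0.125     ] [array([ 0.51188991, -0.19121438]), array([ 0.5705487 , -0.20165004]), array([ 0.54575155, -0.16648499])]
sleeve bore c [ 0.53973008 -0.19899282  0.117     ] [ 0.52571303 -0.19493157  0.117     ] [ 0.55474851 -0.20009711  0.117     ]
(418, 325) 0.0184 -0.635 | (418, 325) 0.0184 -0.714 | 
(432, 320) 0.0198 -0.565 | (432, 320) 0.0197 -0.639 | 
(378, 335) 0.0148 -0.87 | (378, 335) 0.0151 -0.965 | 
(412, 358) 0.0202 -0.843 | (412, 358) 0.0205 -0.914 | 
(440, 295) 0.0197 -0.394 | (440, 295) 0.0193 -0.466 |
```

The notch shows as a gap in the copper at crop lower right, about (415,325), at a world angle of about -0.65 rad. That is 1.09 rad in the stand frame, so within range. Now to the torch.

Emit:
{"op": "servo_tool", "data": {
  "series": [
    {"travel": [0.045,-0.002,0],"angular": [0,0,0]},
    {"travel": [0.045,-0.002,0],"angular": [0,0,0]},
    {"travel": [0.045,-0.002,0],"angular": [0,0,0]},
    {"travel": [0.045,-0.002,0],"angular": [0,0,0]},
    {"travel": [0.045,-0.002,0],"angular": [0,0,0]}
  ]
}}

```text
time: 3.85
position: [0.5461, 0.0197, 0.3336]
tool_rot: [-2.393, -2.034, -0.002]
ft_force: [0.3, 0.6, 0.1]
grip_width: 0.996
```

Emit:
{"op": "servo_tool", "data": {
  "series": [
    {"travel": [0.045,-0.002,0],"angular": [0,0,0]},
    {"travel": [0.04,-0.002,0],"angular": [0,0,0.006]},
    {"travel": [0.027,-0.002,0],"angular": [0,0,0]},
    {"travel": [0,0,0],"angular": [0,0,0]},
    {"travel": [0,0,0],"angular": [0,0,0]}
  ]
}}

```text
time: 4.35
position: [0.5585, 0.1291, 0.3331]
tool_rot: [-2.399, -2.029, 0.002]
ft_force: [-0.1, -1.5, -0.4]
grip_width: 0.999
```

```bash

python3 - <<'E'
from h import *
rel((0.5557,0.1236,0.145),-0.17)
c=ctrl.calibration('wrist'); im=ctrl.get_image('wrist')
p=proj(c,(.5557,.1236,.178)); print(p)
np.savez('w4.npz',**c); cv2.imwrite('pics/w4.png',im[:,:,::-1])
u,v=map(int,p); v=max(v,38)
print(u,v); cv2.imwrite('pics/w4c.png',cv2.resize(im[v-38:v+38,u-50:u+50,::-1],None,fx=7,fy=7,interpolation=cv2.INTER_CUBIC))
E
```

```text
t 4.35 pos [0.5585 0.1291 0.3331] yang -0.1667 F [-0.08 -1.46 -0.4 ] M [-0.138  0.11   0.003] gw 0.999
travel(tool) [-0.0057 -0.0017  0.1881] turn [-0.0008  0.0008  0.0033]
[315.60115981 183.4118573 ]
315 183
```

View pics/w4c.png

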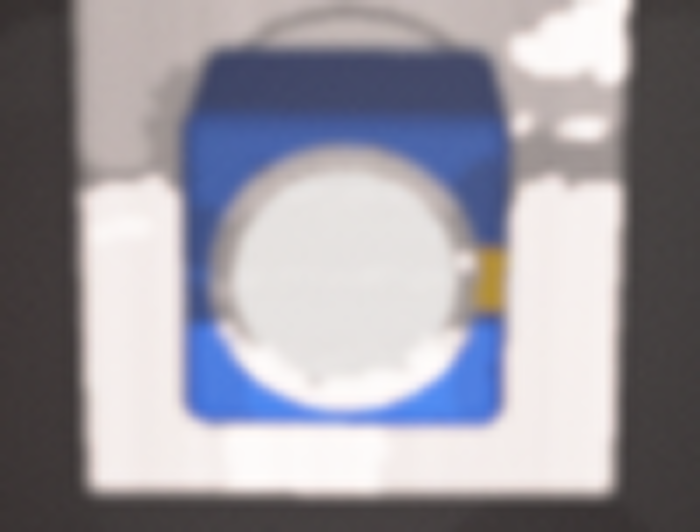

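```bash

python3 - <<'E'
from h import *
c=dict(np.load('w4.npz')); g=lambda p:(265+p[0]/7-.43,145+p[1]/7-.43)
P=[onz(c,g(p),.178) for p in [(185,113),(508,113),(502,424),(186,424)]]
print(np.round(P,4),np.mean(P,0)); v=P[1]-P[0]+P[2]-P[3]; print(np.arctan2(v[1],v[0]),np.linalg.norm(v)/2)
m=np.mean(P,0); rel((m[0],m[1],.146),np.arctan2(v[1],v[0]))
E
```

```text
[[0.5381 0.1473 0.178 ]
 [0.5776 0.1406 0.178 ]
 [0.5707 0.1005 0.178 ]
 [0.5306 0.1072 0.178 ]] [0.5542163  0.12392003 0.178     ]
-0.16663086683374562 0.04037096462259464
t 4.4 pos [0.5588 0.1274 0.3335] yang -0.1694 F [0.17 0.24 0.94] M [-0.103  0.081 -0.026] gw 1.003
travel(tool) [-0.0041 -0.0039  0.1875] turn [-0.0002  0.0006 -0.0028]
```

Emit:
{"op": "servo_tool", "data": {
  "series": [
    {"travel": [-0.004,-0.003,0.03],"angular": [0,0,0]},
    {"travel": [0,0,0.04],"angular": [0,0,0]},
    {"travel": [0,0,0.04],"angular": [0,0,0]},
    {"travel": [0,0,0.03],"angular": [0,0,0]},
    {"travel": [0,0,0.02],"angular": [0,0,0]}
  ],
  "claw": 0.087
}}

```text
time: 4.9
position: [0.5542, 0.122, 0.1714]
tool_rot: [-2.404, -2.021, 0.004]
ft_force: [-0.2, -0.5, 0.8]
grip_width: 0.994
```

Emit:
{"op": "servo_tool", "data": {
  "series": [
    {"travel": [0,0,0.015],"angular": [0,0,0]},
    {"travel": [0,0,0.012],"angular": [0,0,0]},
    {"travel": [0,0,0],"angular": [0,0,0]},
    {"travel": [0,0,0],"angular": [0,0,0]}
  ]
}}

```text
time: 5.3
position: [0.5562, 0.1238, 0.1473]
tool_rot: [2.402, 2.024, 0.002]
ft_force: [0.9, -0.1, 1.2]
grip_width: 0.996
```

```bash

python3 - <<'E'
from h import *
rel((.5552,.1237,.146),-.17)
E
```

```text
t 5.3 pos [0.5562 0.1238 0.1473] yang -0.1705 F [ 0.92 -0.05  1.16] M [-0.066  0.048 -0.074] gw 0.996
travel(tool) [-0.0003 -0.0009  0.0013] turn [ 0.0011 -0.0006 -0.0005]
```

Emit:
{"op": "servo_tool", "data": {
  "series": [
    {"travel": [0,0,0.001],"angular": [0,0,0]},
    {"travel": [0,0,0],"angular": [0,0,0]},
    {"travel": [0,0,0],"angular": [0,0,0]},
    {"travel": [0,0,0],"angular": [0,0,0]},
    {"travel": [0,0,0],"angular": [0,0,0]}
  ],
  "claw": 0.03,
  "squeeze": 20
}}

```text
time: 5.8
position: [0.5557, 0.124, 0.1457]
tool_rot: [2.402, 2.025, 0.001]
ft_force: [0.7, 0.1, 0.3]
grip_width: 0.634
```

Emit:
{"op": "servo_tool", "data": {
  "series": [
    {"travel": [0,0,0],"angular": [0,0,0]},
    {"travel": [0,0,0],"angular": [0,0,0]},
    {"travel": [0,0,0],"angular": [0,0,0]}
  ]
}}

```text
time: 6.1
position: [0.5554, 0.124, 0.1456]
tool_rot: [-2.402, -2.025, 0.001]
ft_force: [-0.9, -0.3, 0.5]
grip_width: 0.479
```

```bash

python3 - <<'E'
from h import *
rel((.5552,.1237,.146),-.17)
E
```

```text
t 6.1 pos [0.5554 0.124  0.1456] yang -0.1699 F [-0.93 -0.3   0.52] M [-0.078  0.321 -0.006] gw 0.479
travel(tool) [-0.0004 -0.0001 -0.0004] turn [-0.0006  0.      0.0001]
```

Emit:
{"op": "servo_tool", "data": {
  "series": [
    {"travel": [0,0,0],"angular": [0,0,0]},
    {"travel": [0,0,0],"angular": [0,0,0]},
    {"travel": [0,0,-0.005],"angular": [0,0,0]},
    {"travel": [0,0,-0.01],"angular": [0,0,0]},
    {"travel": [0,0,-0.015],"angular": [0,0,0]}
  ]
}}

```text
time: 6.6
position: [0.5552, 0.1238, 0.1758]
tool_rot: [-2.402, -2.025, 0.002]
ft_force: [-0.5, -0.4, -1.8]
grip_width: 0.481
```

Emit:
{"op": "servo_tool", "data": {
  "series": [
    {"travel": [0,0,-0.03],"angular": [0,0,0]},
    {"travel": [0,0,-0.03],"angular": [0,0,0]},
    {"travel": [0,0,-0.03],"angular": [0,0,0]},
    {"travel": [0,0,-0.03],"angular": [0,0,0]},
    {"travel": [0,0,-0.02],"angular": [0,0,0]}
  ]
}}

```text
time: 7.1
position: [0.5565, 0.1238, 0.3195]
tool_rot: [2.401, 2.023, 0.007]
ft_force: [0.7, 0.0, -2.0]
grip_width: 0.477
```

```bash

python3 - <<'E'
from h import *
rel((.5415,-.198,.313),-.17)
cv2.imwrite('pics/s2.png',cv2.resize(ctrl.get_image('scene')[110:260,230:480,::-1],None,fx=3,fy=3))
cv2.imwrite('pics/w5.png',ctrl.get_image('wrist')[:,:,::-1])
E
```

```text
t 7.1 pos [0.5565 0.1238 0.3195] yang -0.1704 F [ 0.69  0.04 -1.97] M [-0.044  0.026  0.02 ] gw 0.477
travel(tool) [-0.3197  0.0398  0.0059] turn [ 0.0039 -0.0025 -0.0004]
```

View pics/s2.png

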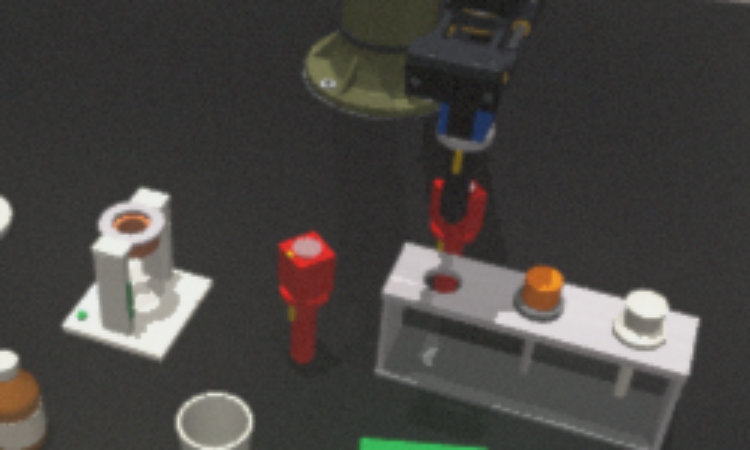

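View pics/w5.png

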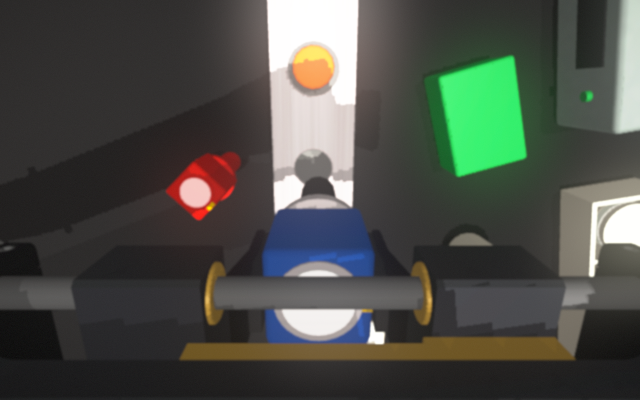

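The torch is lifted cleanly and hangs upright; the other tools have not moved. Now I carry it to the ring.

Emit:
{"op": "servo_tool", "data": {
  "series": [
    {"travel": [-0.03,0.004,0],"angular": [0,0,0]},
    {"travel": [-0.04,0.005,0],"angular": [0,0,0]},
    {"travel": [-0.04,0.005,0],"angular": [0,0,0]},
    {"travel": [-0.04,0.005,0],"angular": [0,0,0]},
    {"travel": [-0.04,0.005,0],"angular": [0,0,0]}
  ]
}}

```text
time: 7.7
position: [0.5463, -0.069, 0.3148]
tool_rot: [-2.401, -2.024, 0.001]
ft_force: [0.6, 0.3, -2.3]
grip_width: 0.482
```

Emit:
{"op": "servo_tool", "data": {
  "series": [
    {"travel": [-0.04,0.005,0],"angular": [0,0,0]},
    {"travel": [-0.04,0.005,0],"angular": [0,0,0]},
    {"travel": [-0.03,0.004,0],"angular": [0,0,0]},
    {"travel": [-0.02,0.002,0],"angular": [0,0,0]},
    {"travel": [0,0,0],"angular": [0,0,0]}
  ]
}}

```text
time: 8.2
position: [0.539, -0.2027, 0.3149]
tool_rot: [2.409, 2.016, -0.004]
ft_force: [-0.3, -0.6, -2.9]
grip_width: 0.483
```

Emit:
{"op": "servo_tool", "data": {
  "series": [
    {"travel": [0,0,0],"angular": [0,0,0.06]},
    {"travel": [0,0,0],"angular": [0,0,0.06]},
    {"travel": [0,0,0],"angular": [0,0,0.06]},
    {"travel": [0,0,0],"angular": [0,0,0]},
    {"travel": [0,0,0],"angular": [0,0,0]}
  ]
}}

```text
time: 8.7
position: [0.5409, -0.1972, 0.3151]
tool_rot: [-2.571, -1.804, 0.0]
ft_force: [-0.3, -1.4, -1.9]
grip_width: 0.482
```

```bash

python3 - <<'E'
from h import *
rel((.5415,-.198,.313),-.35)
for n in ['top','wrist','scene']:
    c=ctrl.calibration(n); im=ctrl.get_image(n); cv2.imwrite(f'pics/{n}3.png',im[:,:,::-1]); np.savez(f'{n}3.npz',**c)
    if n!='wrist':
        p=proj(c,(.5415,-.198,.2)).astype(int); print(n,p); cv2.imwrite(f'pics/{n}3c.png',cv2.resize(im[max(0,p[1]-60):p[1]+60,p[0]-60:p[0]+60,::-1],None,fx=5,fy=5,interpolation=cv2.INTER_CUBIC))
rel((.5415,-.198,.313),-.35)
E
```

```text
t 8.7 pos [ 0.5409 -0.1972  0.3151] yang -0.3473 F [-0.33 -1.4  -1.88] M [-0.066  0.079 -0.035] gw 0.482
travel(tool) [-0.0006  0.0008  0.0021] turn [-0.0007 -0.0004  0.0027]
top [372 225]
scene [270 163]
t 8.85 pos [ 0.5409 -0.1978  0.3154] yang -0.3487 F [ 0.9  -0.07 -2.45] M [-0.102  0.017 -0.038] gw 0.485
travel(tool) [0.     0.0006 0.0024] turn [-0.0002 -0.0002  0.0013]
```

View pics/wrist3.png

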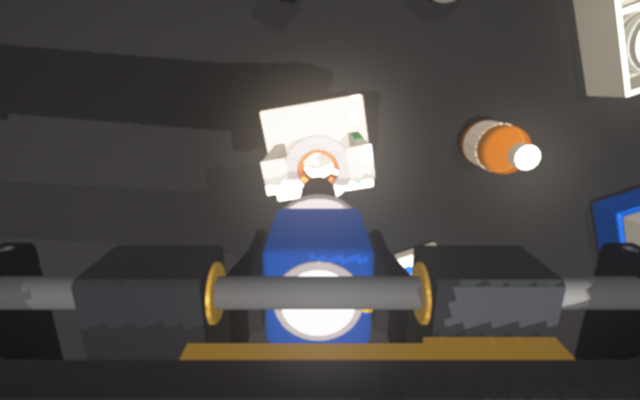

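View pics/scene3c.png

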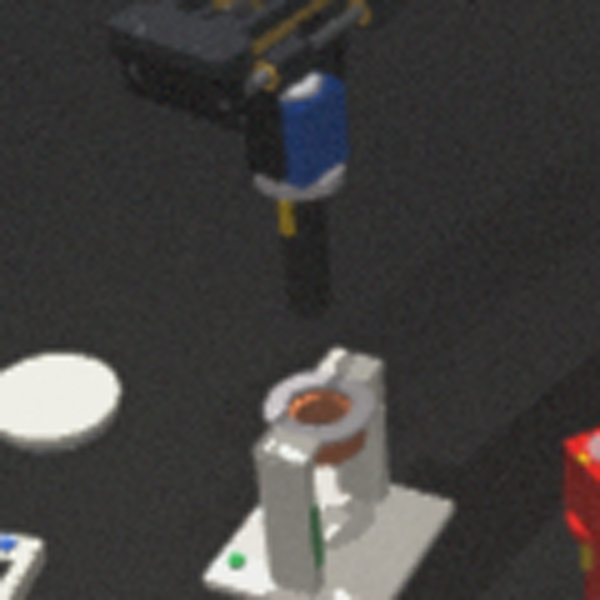

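```bash

python3 - <<'E'
from h import *
c=dict(np.load('scene3.npz'))
f=lambda p:((p[0]+.5)*5-210*5,(p[1]+.5)*5-103*5)
r=lambda n,P: print(n,np.round(f(proj(c,P)),1))
r('ring top',(.5415,-.198,.125)); r('ring bot',(.5415,-.198,.119))
x,y,z=.5409,-.1978,.3154+.008
for dz,n in [(-128,'foot'),(-119,'taper'),(-33,'shoulder'),(25,'top')]: r(n,(x,y,z+dz/1000))
im=cv2.imread('pics/scene3.png')
cv2.imwrite('pics/d1.png',cv2.resize(im[140:200,250:310],None,fx=10,fy=10,interpolation=cv2.INTER_CUBIC))
E
```

```text
ring top [316.  405.4]
ring bot [316.7 413. ]
foot [308.4 312.8]
taper [307.3 300.5]
shoulder [296.2 175.7]
top [288.   83.8]
```

View pics/d1.png

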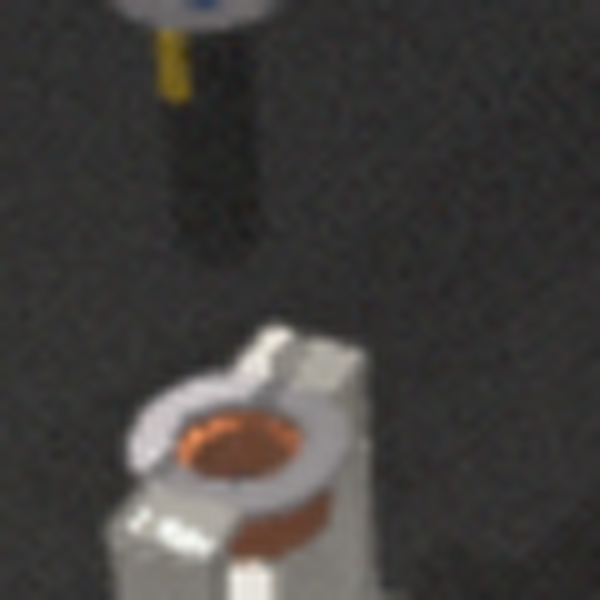

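The torch and ring centres agree to about 1 mm. I lower it and watch the force.

Emit:
{"op": "servo_tool", "data": {
  "series": [
    {"travel": [0,0.0004,0.02],"angular": [0,0,0]},
    {"travel": [0,0,0.02],"angular": [0,0,0]},
    {"travel": [0,0,0.015],"angular": [0,0,0]},
    {"travel": [0,0,0.005],"angular": [0,0,0]},
    {"travel": [0,0,0],"angular": [0,0,0]}
  ]
}}

```text
time: 9.35
position: [0.541, -0.1982, 0.255]
tool_rot: [-2.573, -1.801, 0.001]
ft_force: [0.3, -0.4, -2.5]
grip_width: 0.476
```

Emit:
{"op": "servo_tool", "data": {
  "series": [
    {"travel": [0,0,0.005],"angular": [0,0,0]},
    {"travel": [0,0,0.005],"angular": [0,0,0]},
    {"travel": [0,0,0.003],"angular": [0,0,0]},
    {"travel": [0,0,0],"angular": [0,0,0]}
  ]
}}

```text
time: 9.75
position: [0.5411, -0.1982, 0.2422]
tool_rot: [-2.574, -1.801, 0.0]
ft_force: [0.0, 1.5, -2.4]
grip_width: 0.485
```

```bash

python3 - <<'E'
from h import *
rel((.5412,-.198,.2376),-.35)
im=ctrl.get_image('scene'); cv2.imwrite('pics/d2.png',cv2.resize(im[140:200,250:310,::-1],None,fx=8,fy=8,interpolation=cv2.INTER_CUBIC))
im=ctrl.get_image('wrist'); cv2.imwrite('pics/d3.png',cv2.resize(im[100:280,200:440,::-1],None,fx=3,fy=3,interpolation=cv2.INTER_CUBIC))
rel((.5412,-.198,.2376),-.35)
E
```

```text
t 9.75 pos [ 0.5411 -0.1982  0.2422] yang -0.35 F [ 0.02  1.53 -2.44] M [-0.102  0.041  0.   ] gw 0.485
travel(tool) [0.0002 0.     0.0046] turn [-0.0006 -0.      0.    ]
t 9.85 pos [ 0.5413 -0.1983  0.2427] yang -0.35 F [ 0.21  0.08 -2.35] M [-0.147  0.017 -0.036] gw 0.479
travel(tool) [ 0.0003 -0.0002  0.0051] turn [ 0.0002 -0.0001  0.    ]
```

View pics/d2.png

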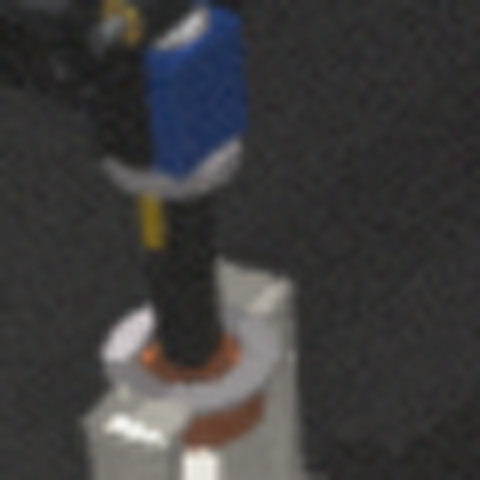

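View pics/d3.png

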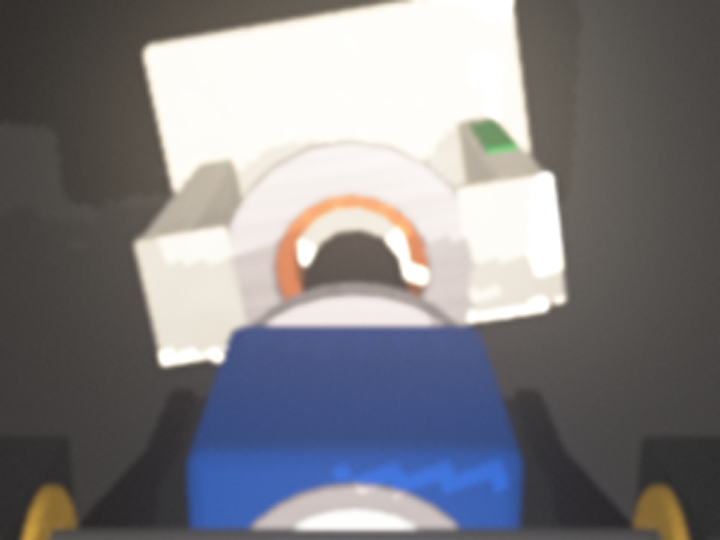

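The handle foot is centred in the bore (wrist crop: handle mid 352, bore mid 352; scene crop: 189 against 191). I continue down.

Emit:
{"op": "servo_tool", "data": {
  "series": [
    {"travel": [0,0,0.006],"angular": [0,0,0]},
    {"travel": [0,0,0.006],"angular": [0,0,0]},
    {"travel": [0,0,0.006],"angular": [0,0,0]},
    {"travel": [0,0,0],"angular": [0,0,0]}
  ]
}}

```text
time: 10.25
position: [0.5406, -0.198, 0.2233]
tool_rot: [-2.573, -1.8, 0.002]
ft_force: [-0.1, 0.0, -1.3]
grip_width: 0.485
```

Emit:
{"op": "servo_tool", "data": {
  "series": [
    {"travel": [0,0,0.01],"angular": [0,0,0]},
    {"travel": [0,0,0.01],"angular": [0,0,0]},
    {"travel": [0,0,0.01],"angular": [0,0,0]},
    {"travel": [0,0,0.01],"angular": [0,0,0]},
    {"travel": [0,0,0],"angular": [0,0,0]}
  ]
}}

```text
time: 10.75
position: [0.5401, -0.1978, 0.1825]
tool_rot: [-2.572, -1.799, 0.004]
ft_force: [-0.1, 0.9, -2.5]
grip_width: 0.482
```

```bash

python3 - <<'E'
from h import *
rel((.5412,-.198,.1726),-.35)
E
```

```text
t 10.75 pos [ 0.5401 -0.1978  0.1825] yang -0.35 F [-0.08  0.85 -2.46] M [-0.049  0.049  0.004] gw 0.482
travel(tool) [0.0002 0.0011 0.0099] turn [-0.0032  0.0006 -0.    ]
```

Emit:
{"op": "servo_tool", "data": {
  "series": [
    {"travel": [0,0,0.004],"angular": [0,0,0]},
    {"travel": [0,0,0.003],"angular": [0,0,0]},
    {"travel": [0,0,0],"angular": [0,0,0]}
  ]
}}

```text
time: 11.05
position: [0.5412, -0.1983, 0.1774]
tool_rot: [-2.574, -1.801, 0.0]
ft_force: [0.1, 0.6, -2.1]
grip_width: 0.485
```

Emit:
{"op": "servo_tool", "data": {
  "series": [
    {"travel": [0,0,0.002],"angular": [0,0,0]},
    {"travel": [0,0,0],"angular": [0,0,0]}
  ]
}}

```text
time: 11.25
position: [0.5413, -0.1983, 0.1755]
tool_rot: [2.574, 1.801, 0.0]
ft_force: [0.3, 0.3, -2.0]
grip_width: 0.482
```

Emit:
{"op": "servo_tool", "data": {
  "series": [
    {"travel": [0,0,0.0015],"angular": [0,0,0]},
    {"travel": [0,0,0],"angular": [0,0,0]}
  ]
}}

```text
time: 11.45
position: [0.5412, -0.1983, 0.174]
tool_rot: [-2.574, -1.801, -0.0]
ft_force: [1.1, -0.9, -2.6]
grip_width: 0.483
```

Emit:
{"op": "servo_tool", "data": {
  "series": [
    {"travel": [0,0,0.0015],"angular": [0,0,0]},
    {"travel": [0,0,0],"angular": [0,0,0]}
  ]
}}

```text
time: 11.65
position: [0.5414, -0.1984, 0.1726]
tool_rot: [2.574, 1.801, 0.0]
ft_force: [0.1, 0.6, -2.2]
grip_width: 0.484
```

Emit:
{"op": "servo_tool", "data": {
  "series": [
    {"travel": [0,0,0.0015],"angular": [0,0,0]},
    {"travel": [0,0,0],"angular": [0,0,0]}
  ]
}}

```text
time: 11.85
position: [0.5414, -0.1984, 0.1713]
tool_rot: [2.574, 1.801, 0.001]
ft_force: [-0.6, -0.1, 1.0]
grip_width: 0.478
```

Emit:
{"op": "servo_tool", "data": {
  "series": [
    {"travel": [0,0,0.0015],"angular": [0,0,0]},
    {"travel": [0,0,0],"angular": [0,0,0]}
  ]
}}

```text
time: 12.05
position: [0.5414, -0.1984, 0.1697]
tool_rot: [2.574, 1.801, 0.001]
ft_force: [0.1, 0.6, 1.3]
grip_width: 0.481
```

```bash

python3 - <<'E'
from h import *
rel((.5412,-.198,.1726),-.65)
im=ctrl.get_image('scene'); cv2.imwrite('pics/d4.png',cv2.resize(im[140:200,250:310,::-1],None,fx=8,fy=8,interpolation=cv2.INTER_CUBIC))
for i in range(3):
    ctrl.get_image('top'); s=ctrl.get_state(); print(s['ft_force'].round(2),s['torque'].round(3))
E
```

```text
t 12.05 pos [ 0.5414 -0.1984  0.1697] yang -0.35 F [0.12 0.6  1.34] M [-0.022  0.188  0.029] gw 0.481
travel(tool) [ 0.0003 -0.0004 -0.0029] turn [ 4.e-04 -2.e-04  3.e-01]
[0.03 1.18 1.24] [ 0.074  0.107 -0.004]
[-0.56  0.88  1.81] [-0.033  0.155  0.027]
[-0.13  1.1   1.21] [-0.074  0.103  0.044]
```

View pics/d4.png

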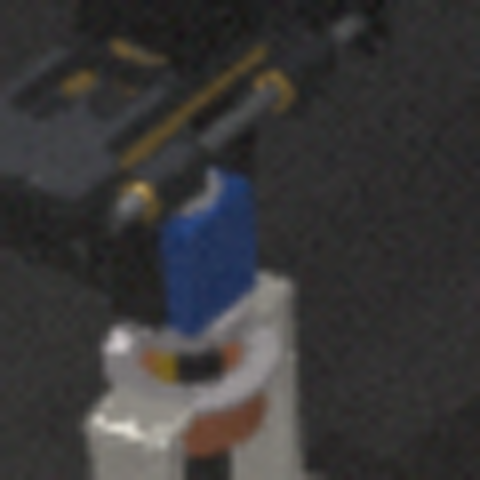

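The rib is on the sleeve, pressed at about 3.5 N. I turn towards the notch.

Emit:
{"op": "servo_tool", "data": {
  "series": [
    {"travel": [0,0,0],"angular": [0,0,0.03]},
    {"travel": [0,0,0],"angular": [0,0,0.03]},
    {"travel": [0,0,0],"angular": [0,0,0.03]},
    {"travel": [0,0,0],"angular": [0,0,0.03]},
    {"travel": [0,0,0],"angular": [0,0,0]}
  ]
}}

```text
time: 12.75
position: [0.5416, -0.198, 0.1696]
tool_rot: [2.678, 1.642, 0.001]
ft_force: [0.1, 1.7, 1.3]
grip_width: 0.484
```

Emit:
{"op": "servo_tool", "data": {
  "series": [
    {"travel": [0,0,0],"angular": [0,0,0.03]},
    {"travel": [0,0,0],"angular": [0,0,0.03]},
    {"travel": [0,0,0],"angular": [0,0,0]}
  ]
}}

```text
time: 13.05
position: [0.5413, -0.1985, 0.1695]
tool_rot: [2.726, 1.56, -0.0]
ft_force: [0.7, 1.2, 0.2]
grip_width: 0.481
```

Emit:
{"op": "servo_tool", "data": {
  "series": [
    {"travel": [0,0,0],"angular": [0,0,0.02]},
    {"travel": [0,0,0],"angular": [0,0,0.02]},
    {"travel": [0,0,0],"angular": [0,0,0]}
  ]
}}

```text
time: 13.35
position: [0.5403, -0.1988, 0.1689]
tool_rot: [-2.757, -1.505, 0.003]
ft_force: [0.1, -0.3, -2.6]
grip_width: 0.481
```

Emit:
{"op": "servo_tool", "data": {
  "series": [
    {"travel": [0,0,0],"angular": [0,0,0.02]},
    {"travel": [0,0,0],"angular": [0,0,0.02]},
    {"travel": [0,0,0],"angular": [0,0,0]}
  ]
}}

```text
time: 13.65
position: [0.5411, -0.1984, 0.1694]
tool_rot: [-2.787, -1.451, 0.001]
ft_force: [-0.1, -0.5, -1.6]
grip_width: 0.483
```

Fz fell back to the hanging weight at about -0.57 rad, so the rib has found the notch. I centre it slightly and lower, watching the force.

Emit:
{"op": "servo_tool", "data": {
  "series": [
    {"travel": [0,0,0.001],"angular": [0,0,0.02]},
    {"travel": [0,0,0.001],"angular": [0,0,0.02]},
    {"travel": [0,0,0],"angular": [0,0,0]}
  ]
}}

```text
time: 13.95
position: [0.5412, -0.1982, 0.1674]
tool_rot: [-2.815, -1.395, 0.0]
ft_force: [0.3, -0.1, -2.4]
grip_width: 0.481
```

Emit:
{"op": "servo_tool", "data": {
  "series": [
    {"travel": [0,0,0.003],"angular": [0,0,0]},
    {"travel": [0,0,0],"angular": [0,0,0]}
  ]
}}

```text
time: 14.15
position: [0.541, -0.1982, 0.1641]
tool_rot: [-2.814, -1.396, 0.001]
ft_force: [0.7, -0.2, -1.9]
grip_width: 0.479
```

```bash

python3 - <<'E'
from h import *
rel((.5412,-.198,.1506),-.65)
E
```

```text
t 14.15 pos [ 0.541  -0.1982  0.1641] yang -0.6498 F [ 0.66 -0.23 -1.94] M [-0.107  0.088 -0.029] gw 0.479
travel(tool) [0.0002 0.     0.0135] turn [-0.0006  0.0003  0.0002]
```

Emit:
{"op": "servo_tool", "data": {
  "series": [
    {"travel": [0,0,0.004],"angular": [0,0,0]},
    {"travel": [0,0,0.004],"angular": [0,0,0]},
    {"travel": [0,0,0],"angular": [0,0,0]}
  ]
}}

```text
time: 14.45
position: [0.5408, -0.1981, 0.1557]
tool_rot: [-2.814, -1.395, 0.002]
ft_force: [0.5, 0.2, -2.5]
grip_width: 0.484
```

Emit:
{"op": "servo_tool", "data": {
  "series": [
    {"travel": [0,0,0.002],"angular": [0,0,0]},
    {"travel": [0,0,0.001],"angular": [0,0,0]},
    {"travel": [0,0,0],"angular": [0,0,0]}
  ]
}}

```text
time: 14.75
position: [0.5412, -0.1983, 0.1534]
tool_rot: [-2.814, -1.396, 0.0]
ft_force: [-0.9, -0.1, -3.6]
grip_width: 0.482
```

Emit:
{"op": "servo_tool", "data": {
  "series": [
    {"travel": [0,0,0.001],"angular": [0,0,0]},
    {"travel": [0,0,0],"angular": [0,0,0]}
  ]
}}

```text
time: 14.95
position: [0.5413, -0.1983, 0.1525]
tool_rot: [-2.814, -1.396, -0.0]
ft_force: [-0.7, 0.7, -2.3]
grip_width: 0.484
```

Emit:
{"op": "servo_tool", "data": {
  "series": [
    {"travel": [0,0,0.001],"angular": [0,0,0]},
    {"travel": [0,0,0],"angular": [0,0,0]}
  ]
}}

```text
time: 15.15
position: [0.5413, -0.1982, 0.1514]
tool_rot: [-2.814, -1.396, -0.0]
ft_force: [-0.2, -0.2, -2.4]
grip_width: 0.478
```

Emit:
{"op": "servo_tool", "data": {
  "series": [
    {"travel": [0,0,0.0005],"angular": [0,0,0]},
    {"travel": [0,0,0],"angular": [0,0,0]}
  ]
}}

```text
time: 15.35
position: [0.5413, -0.1983, 0.151]
tool_rot: [-2.814, -1.396, -0.0]
ft_force: [0.2, 0.6, -2.1]
grip_width: 0.486
```

Emit:
{"op": "servo_tool", "data": {
  "series": [
    {"travel": [0,0,0.0005],"angular": [0,0,0]},
    {"travel": [0,0,0],"angular": [0,0,0]}
  ]
}}

```text
time: 15.55
position: [0.5414, -0.1983, 0.1506]
tool_rot: [2.814, 1.396, 0.0]
ft_force: [0.7, 0.3, -2.1]
grip_width: 0.487
```

Emit:
{"op": "servo_tool", "data": {
  "series": [
    {"travel": [0,0,0.0005],"angular": [0,0,0]},
    {"travel": [0,0,0],"angular": [0,0,0]}
  ]
}}

```text
time: 15.75
position: [0.5414, -0.1983, 0.1506]
tool_rot: [-2.814, -1.396, -0.001]
ft_force: [-2.0, 0.6, 3.1]
grip_width: 0.481
```

A sharp rise to about 5 N at TCP z 0.1506, the expected home height, so the flange is on the ring. I check by eye before letting go.

```bash

python3 - <<'E'
from h import *
rel((.5412,-.198,.1506),-.65)
im=ctrl.get_image('scene'); cv2.imwrite('pics/e1.png',cv2.resize(im[140:200,250:310,::-1],None,fx=8,fy=8,interpolation=cv2.INTER_CUBIC))
rel((.5412,-.198,.1506),-.65)
E
```

```text
t 15.75 pos [ 0.5414 -0.1983  0.1506] yang -0.65 F [-2.    0.59  3.06] M [0.103 0.443 0.036] gw 0.481
travel(tool) [ 0.0002 -0.0003 -0.    ] turn [-0.     -0.0004  0.    ]
t 15.8 pos [ 0.5414 -0.1983  0.1506] yang -0.6499 F [-2.46  1.2   3.68] M [ 0.114  0.56  -0.015] gw 0.478
travel(tool) [ 0.0002 -0.0003 -0.    ] turn [ 0.0001 -0.0004  0.0001]
```

View pics/e1.png

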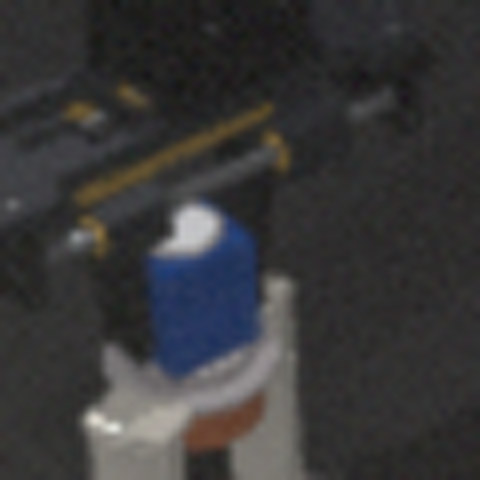

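The head's flange sits flat on the ring with no gap. I release gently.

Emit:
{"op": "servo_tool", "data": {
  "series": [
    {"travel": [0,0,0],"angular": [0,0,0]},
    {"travel": [0,0,0],"angular": [0,0,0]},
    {"travel": [0,0,0],"angular": [0,0,0]}
  ],
  "squeeze": 4
}}

```text
time: 16.1
position: [0.5413, -0.1983, 0.1505]
tool_rot: [-2.814, -1.396, -0.001]
ft_force: [-2.1, 0.6, 5.3]
grip_width: 0.48
```

Emit:
{"op": "servo_tool", "data": {
  "series": [
    {"travel": [0,0,0],"angular": [0,0,0]},
    {"travel": [0,0,0],"angular": [0,0,0]},
    {"travel": [0,0,0],"angular": [0,0,0]},
    {"travel": [0,0,0],"angular": [0,0,0]},
    {"travel": [0,0,0],"angular": [0,0,0]}
  ],
  "claw": 0.08
}}

```text
time: 16.6
position: [0.5413, -0.1983, 0.1499]
tool_rot: [2.814, 1.396, 0.0]
ft_force: [-0.7, 0.6, -0.6]
grip_width: 0.848
```

Emit:
{"op": "servo_tool", "data": {
  "series": [
    {"travel": [0,0,0],"angular": [0,0,0]},
    {"travel": [0,0,0],"angular": [0,0,0]},
    {"travel": [0,0,0],"angular": [0,0,0]}
  ]
}}

```text
time: 16.9
position: [0.5413, -0.1983, 0.1501]
tool_rot: [2.814, 1.396, 0.0]
ft_force: [0.2, 0.0, -0.1]
grip_width: 0.92
```

Force is zero and the gripper is open. I retreat straight up.

Emit:
{"op": "servo_tool", "data": {
  "series": [
    {"travel": [0,0,-0.01],"angular": [0,0,0]},
    {"travel": [0,0,-0.02],"angular": [0,0,0]},
    {"travel": [0,0,-0.03],"angular": [0,0,0]},
    {"travel": [0,0,-0.04],"angular": [0,0,0]},
    {"travel": [0,0,-0.04],"angular": [0,0,0]}
  ]
}}

```text
time: 17.4
position: [0.5409, -0.1984, 0.2921]
tool_rot: [-2.815, -1.395, -0.0]
ft_force: [1.6, -0.4, -0.7]
grip_width: 0.921
```

Emit:
{"op": "servo_tool", "data": {
  "series": [
    {"travel": [0.04,0,-0.01],"angular": [0,0,0]},
    {"travel": [0.04,0,0],"angular": [0,0,0]},
    {"travel": [0.04,0,0],"angular": [0,0,0]},
    {"travel": [0.03,0,0],"angular": [0,0,0]},
    {"travel": [0,0,0],"angular": [0,0,0]}
  ]
}}

```text
time: 17.9
position: [0.6346, -0.0724, 0.2996]
tool_rot: [-2.807, -1.408, -0.001]
ft_force: [0.4, 0.6, -0.7]
grip_width: 0.916
```

```bash

python3 - <<'E'
from h import *
rel((.5412,-.198,.1506),-.65)
c=ctrl.calibration('scene'); im=ctrl.get_image('scene'); cv2.imwrite('pics/f1.png',im[:,:,::-1]); cv2.imwrite('pics/f2.png',cv2.resize(im[140:240,230:330,::-1],None,fx=6,fy=6,interpolation=cv2.INTER_CUBIC))
for z in (.183,.158,.125): print(z,(proj(c,(.5413,-.198,z))-[230,140])*6)
im=ctrl.get_image('top'); cv2.imwrite('pics/f3.png',im[:,:,::-1])
a=cv2.imread('pics/top0.png').astype(int);b=im[:,:,::-1].astype(int); print(proj(ctrl.calibration('top'),(.5413,-.198,.183)))
E
```

```text
t 17.9 pos [ 0.6346 -0.0724  0.2996] yang -0.6413 F [ 0.44  0.57 -0.7 ] M [-0.068  0.102  0.009] gw 0.916
travel(tool) [-0.1566  0.0004  0.1488] turn [-0.0007 -0.001   0.0087]
0.183 [248.26203824 170.90015727]
0.158 [251.80276173 210.60316075]
0.125 [256.32363956 261.29687599]
[371.32828133 226.31773646]
```

View pics/f2.png

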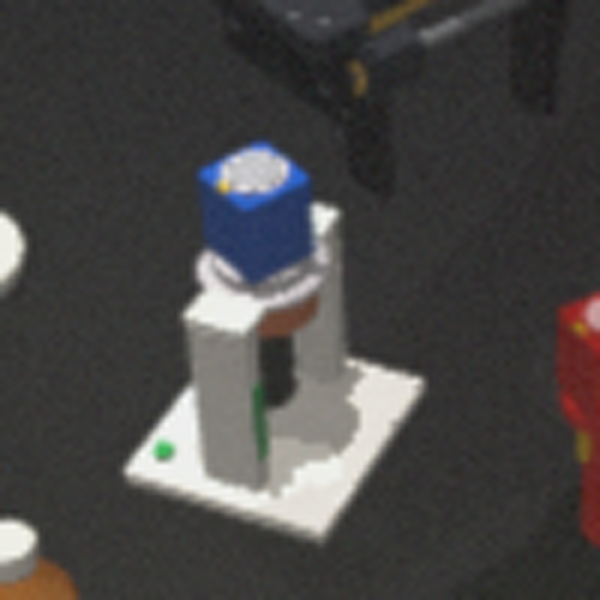

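View pics/f3.png

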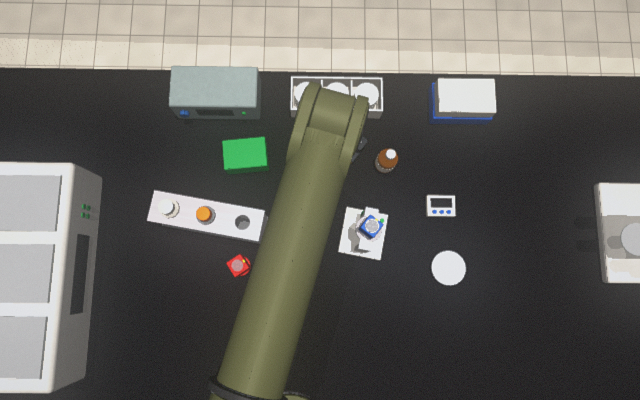

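The torch stands upright and flush on the ring, with its head top at crop (254,172) against a predicted (248,171). The bystanders I can see have not moved. I hand it in.

```bash
python3 -c "
from bench import ctrl
print(ctrl.close_job(), ctrl.get_state()['time'])"
```

```text
the job is handed in; nothing more can be done
the job is handed in; nothing more can be done
```

The torch is home in the charging stand, and I handed the job in at about 18 s of the 69 s allowed.

- **Lift and insertion:** I gripped the blue-headed torch by its ±x faces, lifted it out of the rack and lowered it handle-first through the ring.
- **Finding the notch:** With the rib pressed on the sleeve at about 3.5 N, I turned the torch from -0.35 rad. The force fell back to the hanging weight at about -0.57 rad, and I centred it at -0.65 rad, which agreed with the notch seen in the wrist camera.
- **Seating and release:** I lowered it by hand until the flange met the ring, at the expected height. The highest reading was about 7.5 N of push at seating. Only then did I let go and back away.

**Last checks:** After release the force read about zero. The scene picture shows the torch upright with no gap under its flange, its head within about 1 px of where it should be. The stirrer, probe, nearer red look-alike, tip box, bottle, dish and timer look unmoved in the last top view. The arm hid the beaker and the other red look-alike there. The scene crop shows that red one still standing; I did not check the beaker again after the release.

**Small disagreements:** The cameras differed by up to 1.5 mm on the torch and ring positions, which was within the fit.

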